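# Sweep the deposit tokens through the gate into the till's slot

## Task

Push the three round steel deposit tokens across the tray of the wooden till, one at a time, through the narrow gate so that each drops into the sunken slot behind it. Only push them with the fingers along the deck: do not lift or carry them. Leave the six-sided nut and the little jar where they are on the tray, do not disturb anything else on the counter, and finish with the hand clear.

Things in the scene. Friction and masses are not known exactly. Their poses are not given: they have to be found in the camera images.
- till: fixed wooden token till on the counter, a raised tray 317 mm (x) by 396 mm (y) with a gate and a sunken slot on its -x side. Origin on the counter; +x points away from the gate (roughly away from the robot), z up. The flat deck is 70 mm above the counter, from x = -50 to 175 mm and y = -190 to 190 mm, enclosed by walls 10 mm higher than the deck
- gate (a point): middle of the gate at deck height (till frame -53, 0, 70 mm; axes as the till's): a gap 52 mm wide (y) in the 6 mm thick wall at till x = -56 to -50 mm. Two wings, 6 mm thick and as high as the wall, spread at 45 degrees from the gap's edges to about till x = -25, y = +-52 mm, a short funnel. The deck ends at till x = -56 mm
- slot (a point): middle of the slot's floor (till frame -91, 0, 8 mm; axes as the till's). The slot is a sunken pocket right behind the gate, open-topped from till x = -126 to -56 mm and reaching on under the deck to x = -10 mm; y = -48 to 48 mm; floor 62 mm below the deck. A token pushed until its centre is past the deck's edge tips and falls in by itself
- token1_center (a point): round steel deposit token, a flat disc 38 mm across and 8 mm thick, about 45 g, lying loose on the tray's deck; the three are alike. The point is its centre, 4 mm above its underside
- token2_center (a point): round steel deposit token, a flat disc 38 mm across and 8 mm thick, about 45 g, lying loose on the tray's deck; the three are alike. The point is its centre, 4 mm above its underside
- token3_center (a point): round steel deposit token, a flat disc 38 mm across and 8 mm thick, about 45 g, lying loose on the tray's deck; the three are alike. The point is its centre, 4 mm above its underside
- nut_center (a point): loose steel hexagon nut, 30 mm across flats, 16 mm high, lying flat on the deck among the tokens: to be left alone. The point is its centre, 8 mm above its underside
- jar_center (a point): little closed jar, 34 mm across and 45 mm tall, standing loose on the deck among the tokens: to be left alone. The point is its centre, half-way up
- mug: white mug, 80 mm across, 90 mm tall, loose on the counter to the robot's left of the till: to be left alone. Origin at the centre of its underside
- scraper: spatula, 260 mm long, lying loose on the counter to the robot's right of the till: to be left alone. Its x axis runs from handle to blade
- mill: dark wooden pepper mill, 54 mm across, 145 mm tall, standing loose on the counter beside the till: to be left alone. Origin at the centre of its underside
- bowl: wooden bowl, 120 mm across, 50 mm tall, loose on the counter beside the till: to be left alone. Origin at the centre of its underside
Things that resemble listed ones, but are neither listed nor needed, are in the scene too. What is shaped like the part that bears token3_center but blue is not meant. What is shaped like the part that bears token2_center but blue is not meant.

How it is judged:
By the outcome, as a careful person would: the job done as asked, in the order asked, and still so for the second after the job is handed in, with the robot touching nothing.
It also fails if it takes over 72 s, if anything falls off the work surface, if the arm or the gripper's body presses on something with over 40 N, if the wrist force passes 120 N, or if a joint passes its speed limit or range.

## Robot

A 7-joint arm with a two-finger parallel gripper is mounted at the origin on the work surface. World frame = base frame: x ahead of the robot, y to its left, z up, the work surface at z = 0. Lengths are in m, angles in degrees, forces in N, time in s.
With the tool pointing down it reaches from about 0.4 to 0.925 m from the base axis. Payload 5.6 kg.
Tool frame: the origin (TCP) lies midway between the tips of the shut fingers; the grasp point (between the pads) lies 19 mm behind it; z points along the fingers, y is the direction in which the jaws open and shut (so a half turn about z gives the same grasp; the last joint's range is limited). The gripper opens to 85 mm and grips with 20 to 120 N. Pads are 22 mm wide; open, the fingers measure 114 mm over their backs; the gripper's body (76 mm by 85 mm) begins 54 mm behind the grasp point. The pads swing forward as they close: fully open they stand 13 mm farther back than shut.
Start: joints at [70.932, 26.786, -0.665, 91.828, 0.344, 61.387, -3.226], TCP at [0.186, -0.623, 0.231] pointing down, gripper open.
Joint ranges: [-144.91, 144.91], [-17.63, 115.5], [-89.93, 88.59], [15.96, 139.68], [-74.01, 254.01], [8.47, 105.57], [-167.45, 167.45]. Speed limits (degrees/s): [147.25, 147.25, 180, 180, 180, 180, 180].

## Interface

Orientations are given as a 3x3 rotation matrix whose columns are the frame's x, y, z axes.
In Python, from cell import manip gives the robot as it stands.
- The arm moves only by the tool step_arm, never from a script. Its argument "rows" is a list of rows, each a list of 5 numbers: the shift along the world's x, y, z in m, then the turn about the world's z in degrees, then the closure, from 0 (fully open) to 1 (shut). A call has 1 to 10 rows; each row is the pose to reach, as a shift and turn from the pose commanded when the call began; what a row does not reach only later rows make up. A row lasts 1/12 s, in which the tool goes at most 41.7 mm and 7.16 degrees, less where a joint would pass 70% of its speed; a pose out of reach is approached as far as the arm can. A call with a gripper value outside its range is refused whole. The fingers move at their own pace and stop on an object; "newtons" is the grip in N (left out, the last holds). Time passes only in rows, so rows that repeat a pose let the fingers close. It gives the time, the measured TCP pose, the force and the opening at its end, in the units of the state.
- manip.observe(): the state, without advancing time (a new reading comes with each control period).
- manip.camera(name): name is "side" or "top"; returns a dict with "img" (420x560x3 uint8, blue, green, red), "z_map" (420x560 float32, m along the optical axis (not along the pixel's ray), 0 where there is no reading), "vfov" (degrees; the focal length in pixels is half the picture's height over the tangent of half this angle, whatever the lens; pixels are square), "cx", "cy" (the principal point, pixels), "extrinsics" (4x4, takes a point from camera to world coordinates). Camera axes: x right, y up, looking along -z (the intrinsics and any distortion apply to the point x, -y, -z); pixel columns grow to the right and rows downward; lengths in m; the calibration is good to about 2 mm. A picture is of the moment at which its call begins.
- manip.job_done(): hands the job in, once; it reports no verdict.
The state is a dict: "clock": time; "qpos": joint angles; "qvel": joint speeds; "effort": joint torques, N m; "eef_pos": TCP position; "tool_rot": TCP orientation; "ft_force": force on the tool from outside, world axes, zero at the start; "wrist_torque": the same for the moment, N m; "finger_gap": finger opening in m.
Only numpy, scipy, OpenCV 4.12 (cv2) and the standard library are available. Lean on these libraries where they do the work, as an engineer would, in place of code of your own. Each camera call takes 0.05 s, during which the arm holds its last target. There are 200 camera calls.

## Working session

There is one attempt and no reset: what is moved stays moved. The work goes in short steps, Python scripts to look and compute and a tool call to move; the robot and the scene stay as the last step left them, time stands still between calls to the robot, and variables do not carry over. Pictures are saved under pics/ and viewed, about 8 in all and at most 12, crops included, and the job is handed in when it is done.

Besides the shell and the picture viewer there is one more tool, called after ">>>" by a JSON object that holds its "op" and its "data", one argument or row to a line. step_arm: Moves the arm, as the interface text tells. Its arguments: {"type":"object","properties":{"rows":{"type":"array","items":{"type":"array","items":{"type":"number"}}},"newtons":{"type":"number"}},"required":["rows"]}

```bash
mkdir -p pics; ls; python3 - <<'E'
from cell import manip
import cv2,numpy as np
s=manip.observe();print(s)
for n in("top","side"):
    c=manip.camera(n);cv2.imwrite(f"pics/{n}0.png",c["img"]);np.savez(f"{n}0.npz",**c)
    print(n,c["vfov"],c["cx"],c["cy"],c["extrinsics"],[k for k in c])
E
```

```text
pics
{'clock': 0.0, 'qpos': array([70.93183161, 26.83596568, -0.665111  , 91.88391515,  0.34507631,
       61.38638595, -3.22606468]), 'qvel': array([-0.0197837 ,  0.05167089, -0.08894097,  0.02555678, -0.0488427 ,
       -0.0142869 ,  0.05112743]), 'effort': array([ 6.04420893e-04, -5.32375789e+01,  2.17444712e-02, -2.51300651e+01,
        1.13727417e-02,  7.99332687e-03, -2.23706587e-05]), 'eef_pos': array([ 0.18550917, -0.62235616,  0.2303171 ]), 'tool_rot': array([[ 9.58315561e-01,  2.85711139e-01, -6.56402908e-04],
       [ 2.85711856e-01, -9.58314067e-01,  1.69806008e-03],
       [-1.43885461e-04, -1.81481949e-03, -9.99998343e-01]]), 'ft_force': array([-0.10517798,  0.76230222,  0.55981587]), 'wrist_torque': array([ 0.00888657,  0.03088473, -0.0166194 ]), 'finger_gap': 0.08547787066389402}
top 48.39679941057223 273.3087740946054 212.32660251175878 [[-0.00761772  0.99769659 -0.06740541  0.47387532]
 [-0.99991494 -0.00831365 -0.01005006 -0.01147419]
 [-0.01058729  0.06732312  0.99767505  1.33622135]
 [ 0.          0.          0.          1.        ]] ['img', 'z_map', 'vfov', 'cx', 'cy', 'extrinsics']
side 42.05617528360328 278.68923108464793 219.36747717149686 [[-0.9684173  -0.14153742  0.20526833  0.92990725]
 [ 0.24932227 -0.54139233  0.80295252  1.38615775]
 [-0.00251712  0.82877108  0.55958213  1.05768541]
 [ 0.          0.          0.          1.        ]] ['img', 'z_map', 'vfov', 'cx', 'cy', 'extrinsics']
```

View pics/top0.png

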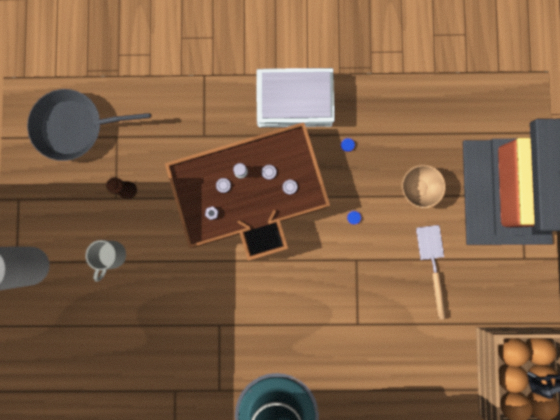

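View pics/side0.png

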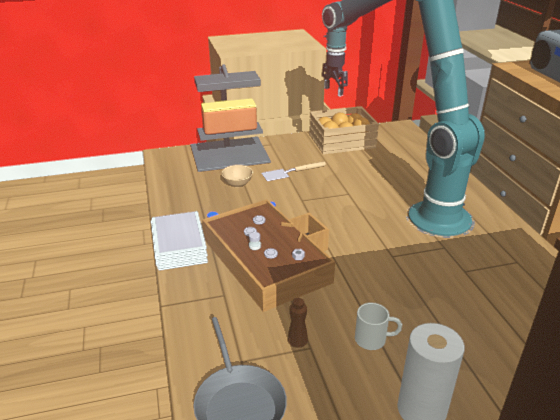

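Top view: the till is centred near (250,185) with its gate and dark slot at (263,235). The bright items on the deck are at (223,185), (240,171), (269,172), (290,187) and (211,213). There are blue decoys on the counter at (348,145) and (354,217). In the side view the jar appears at (255,240), and the hole in the item at (298,254) suggests it is the nut. I'll check this in a close crop and measure.

```bash
cat > h.py <<'E'
import numpy as np,cv2
def load(n,k): return dict(np.load(f"{n}{k}.npz"))
def f(c): return 210/np.tan(np.radians(float(c["vfov"]))/2)
def ray(c,u,v):
    E=c["extrinsics"]; d=np.array([(u-c["cx"])/f(c),-(v-c["cy"])/f(c),-1.]); return E[:3,3],E[:3,:3]@d
def onplane(c,u,v,z):
    o,d=ray(c,u,v); return o+d*(z-o[2])/d[2]
def cloud(c):
    v,u=np.mgrid[:420,:560]; F=f(c); z=c["z_map"]
    p=np.stack([(u-c["cx"])/F*z,-(v-c["cy"])/F*z,-z],-1); return p@c["extrinsics"][:3,:3].T+c["extrinsics"][:3,3]
def proj(c,p):
    q=(np.asarray(p)-c["extrinsics"][:3,3])@c["extrinsics"][:3,:3]; return c["cx"]+f(c)*q[...,0]/-q[...,2], c["cy"]-f(c)*q[...,1]/-q[...,2]
E
python3 - <<'E'
from h import *
t=load("top",0);s=load("side",0)
a=cv2.resize(t["img"][115:265,155:340],None,fx=4,fy=4,interpolation=cv2.INTER_CUBIC)
cv2.imwrite("pics/crop_t.png",a)
for n,c,(x0,y0,x1,y1) in(("top",t,(160,115,340,265)),("side",s,(200,195,340,305))):
    P=cloud(c); hsv=cv2.cvtColor(c["img"],cv2.COLOR_BGR2HSV)
    m=np.zeros((420,560),np.uint8); r=np.s_[y0:y1,x0:x1]
    m[r]=((hsv[r][...,1]<90)&(hsv[r][...,2]>90)).astype(np.uint8)
    k,l,st,ce=cv2.connectedComponentsWithStats(m)
    for i in range(1,k):
        if st[i,4]<15: continue
        z=P[l==i][:,2]
        print(n,ce[i].round(1),st[i,2:].tolist(),"z",np.percentile(z,[5,50,95]).round(4),"onplane.078",onplane(c,*ce[i],.078).round(4))
# till by depth in top view
P=cloud(t); z=P[...,2]
print("counter z",np.median(z[300:330,150:250]), "deck", np.median(z[195:205,235:265]))
for nm,lo,hi in(("wall+deck",.06,.1),("wall",.076,.09)):
    m=np.zeros((420,560),np.uint8); r=np.s_[115:265,155:340]; m[r]=((z[r]>lo)&(z[r]<hi))
    m=cv2.morphologyEx(m,cv2.MORPH_OPEN,np.ones((2,2)))
    cs,_=cv2.findContours(m,cv2.RETR_EXTERNAL,cv2.CHAIN_APPROX_NONE); cc=max(cs,key=cv2.contourArea)
    R=cv2.minAreaRect(cc); print(nm,R, [onplane(t,*p,.08)[:2].round(4).tolist() for p in cv2.boxPoints(R)])
    q=P[m>0][:,:2].astype(np.float32); R=cv2.minAreaRect(q); print(R,cv2.boxPoints(R).round(4).tolist())
cv2.imwrite("pics/mask.png",m[115:265,155:340]*255)
E
```

```text
top [294.1 120.5] [80, 13, 929] z [0.0009 0.058  0.068 ] onplane.078 [ 0.8101 -0.0574  0.078 ]
top [239.5 170.2] [14, 16, 188] z [0.0674 0.1133 0.1182] onplane.078 [0.6742 0.0921 0.078 ]
top [268.6 171.5] [15, 16, 197] z [0.0676 0.0775 0.0823] onplane.078 [0.67   0.0131 0.078 ]
top [222.6 184.9] [16, 17, 202] z [0.0684 0.0769 0.0814] onplane.078 [0.6346 0.1381 0.078 ]
top [289.3 186.5] [16, 16, 203] z [0.0683 0.0773 0.0818] onplane.078 [ 0.6287 -0.0426  0.078 ]
top [210.7 212.7] [14, 14, 155] z [0.0676 0.0848 0.0894] onplane.078 [0.5593 0.1703 0.078 ]
side [273.  203.1] [6, 6, 15] z [-0.002   0.0007  0.3751] onplane.078 [ 0.5646 -0.119   0.078 ]
side [211.9 213.9] [13, 7, 27] z [-0.0022  0.0023  0.0808] onplane.078 [ 0.773  -0.1057  0.078 ]
side [258.7 219.4] [14, 10, 107] z [0.0682 0.0764 0.0814] onplane.078 [ 0.6324 -0.0355  0.078 ]
side [202.7 247. ] [9, 45, 239] z [-0.002   0.0336  0.0654] onplane.078 [0.8266 0.0656 0.078 ]
side [252.9 237.7] [19, 25, 291] z [0.0697 0.0828 0.1177] onplane.078 [0.6717 0.0572 0.078 ]
side [270.5 253. ] [14, 11, 126] z [0.0691 0.077  0.0818] onplane
[... 401 characters left out ...]
259), (0.3800897002220154, 0.47578534483909607), 12.916728973388672) [[0.3919000029563904, 0.2240000069141388], [0.498199999332428, -0.23970000445842743], [0.8687000274658203, -0.15479999780654907], [0.7623000144958496, 0.3089999854564667]]
wall ((239.7977752685547, 241.6236114501953), (42.505916595458984, 21.411956787109375), 32.00538635253906) [[0.487, 0.1555], [0.5356, 0.1249], [0.4743, 0.0282], [0.4261, 0.0588]]
((0.5986316800117493, 0.05377285182476044), (0.3226222097873688, 0.4125451147556305), 17.631107330322266) [[0.3824000060558319, 0.20149999856948853], [0.5073999762535095, -0.19169999659061432], [0.8148000240325928, -0.09399999678134918], [0.6898999810218811, 0.29919999837875366]]
```

View pics/crop_t.png

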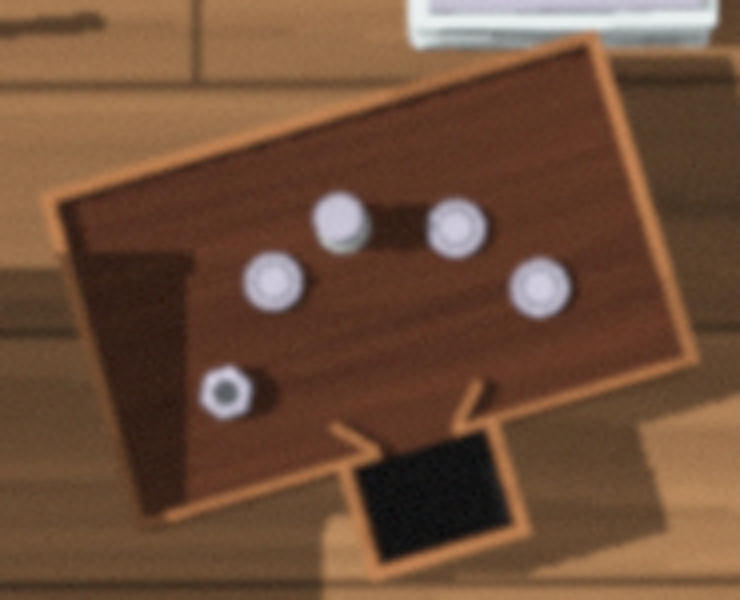

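The crop settles it. The tokens are flat ringed discs at crop (274,282), (456,228) and (540,288). The jar is at (340,222), tall and showing its side, and the nut is at (227,392), six-sided with a dark hole. The blue discs are off the tray. Next I fit the till pose from its corners.

```bash
cat >> h.py <<'E'
def fit():
    t=load("top",0)
    px=np.array([[42,197],[597,33],[698,358],[145,524],[378,580],[528,531],[331,428],[478,381]],float)
    m=np.array([[.183,.198],[.183,-.198],[-.056,-.198],[-.056,.198],[-.134,.056],[-.134,-.056],[-.025,.052],[-.025,-.052]])
    px=px/4+[155,115]-.4
    w=np.array([onplane(t,u,v,.08)[:2] for u,v in px])
    mc,wc=m.mean(0),w.mean(0); H=(m-mc).T@(w-wc); U,S,Vt=np.linalg.svd(H); R=Vt.T@U.T
    return R,wc-R@mc,w-(m@R.T+wc-R@mc),S
R_,o_=np.array([[1,0],[0,1.]]),np.zeros(2)
E
python3 - <<'E'
from h import *
R,o,res,S=fit(); print("till o",o.round(4),"yaw",np.degrees(np.arctan2(R[1,0],R[0,0])).round(2)); print((res*1000).round(1).tolist())
t=load("top",0)
for n,u,v,z in(("A",222.6,184.9,.078),("B",268.6,171.5,.078),("C",289.3,186.5,.078),("jar",239.5,169.5,.115),("nut",210.7,212.7,.086),("gate",0,0,0)):
    p=onplane(t,u,v,z)[:2] if z else R@[-.053,0]+o
    print(n,p.round(4),"till",(R.T@(p-o)).round(4))
E
```

```text
till o [0.5756 0.0541] yaw 16.39
[[-2.0, -1.2], [-4.4, 0.2], [2.0, 2.3], [5.0, -4.9], [1.2, -3.1], [1.5, 3.7], [-2.4, 1.2], [-0.9, 1.8]]
A [0.6346 0.1382] till [0.0803 0.064 ]
B [0.6701 0.0131] till [ 0.0791 -0.066 ]
C [ 0.6286 -0.0426] till [ 0.0235 -0.1078]
jar [0.6703 0.0891] till [0.1008 0.0069]
nut [0.5587 0.1693] till [0.0163 0.1152]
gate [0.5248 0.0392] till [-0.053 -0.   ]
```

Till: origin (0.5756, 0.0541), yaw 16.4°. In the till frame the tokens are A (80,64), B (79,-66) and C (23.5,-108), with the jar at (101,7) and the nut at (16,115).

Tool x already lies along till x. I'll set the fingers about 20 mm apart and push the disc with both finger edges, so it centres itself. C goes first.

>>> {"op": "step_arm", "data": {
  "rows": [
    [0.455,0.543,0.03,0,0.77],
    [0.455,0.543,0.03,0,0.77],
    [0.455,0.543,0.03,0,0.77],
    [0.455,0.543,0.03,0,0.77],
    [0.455,0.543,0.03,0,0.77],
    [0.455,0.543,0.03,0,0.77],
    [0.455,0.543,0.03,0,0.77],
    [0.455,0.543,0.03,0,0.77],
    [0.455,0.543,0.03,0,0.77],
    [0.455,0.543,0.03,0,0.77]
  ],
  "newtons": 20
}}

```text
clock: 0.93
eef_pos: [0.4538, -0.302, 0.2489]
tool_rot: [[0.958, 0.286, -0.0], [0.286, -0.958, 0.0], [-0.0, -0.0, -1.0]]
ft_force: [1.1, -0.7, -0.4]
finger_gap: 0.0199
```

```bash
python3 -c "
from cell import manip
s=manip.observe();print(s['clock'],s['qpos'].round(1),s['eef_pos'],s['tool_rot'].round(3).tolist(),s['finger_gap'],s['ft_force'])"
```

```text
0.9333 [ 39.4  16.3 -11.1 105.    3.6  59.  -46.6] [ 0.45379608 -0.30197704  0.24888119] [[0.958, 0.286, -0.0], [0.286, -0.958, 0.0], [-0.0, -0.0, -1.0]] 0.01988567238652283 [ 1.06972376 -0.68000467 -0.44715845]
```

>>> {"op": "step_arm", "data": {
  "rows": [
    [0.187,0.222,0.0,91.7,0.77],
    [0.187,0.222,0.0,91.7,0.77],
    [0.187,0.222,0.0,91.7,0.77],
    [0.187,0.222,0.0,91.7,0.77],
    [0.187,0.222,0.0,91.7,0.77],
    [0.187,0.222,0.0,91.7,0.77],
    [0.187,0.222,0.0,91.7,0.77],
    [0.187,0.222,0.0,91.7,0.77],
    [0.187,0.222,0.0,91.7,0.77],
    [0.187,0.222,0.0,91.7,0.77]
  ]
}}

```text
clock: 1.77
eef_pos: [0.6401, -0.0806, 0.248]
tool_rot: [[0.023, 1.0, -0.001], [1.0, -0.023, 0.0], [0.0, -0.001, -1.0]]
ft_force: [-0.4, 0.0, -1.0]
finger_gap: 0.0198
```

```bash
cat > st.py <<'E'
from cell import manip
from h import *
R,o,_,_=fit(); s=manip.observe(); T=s['tool_rot']
print(round(s['clock'],2),s['qpos'].round(1),"till TCP",(R.T@(s['eef_pos'][:2]-o)*1000).round(1),"z",s['eef_pos'][2].round(4),"yaw in till",(np.degrees(np.arctan2(T[1,0],T[0,0]))-16.39).round(1))
E
python3 st.py
```

```text
1.77 [ 25.   28.9 -29.2  90.   15.1  65.1  -8.9] till TCP [  23.9 -147.5] z 0.248 yaw in till 72.3
```

>>> {"op": "step_arm", "data": {
  "rows": [
    [0.0,0.0,-0.04,19.5,0.77],
    [0.0,0.0,-0.08,19.5,0.77],
    [0.0,0.0,-0.12,19.5,0.77],
    [0.0,0.0,-0.155,19.5,0.77],
    [0.0,0.0,-0.165,19.5,0.77],
    [0.0,0.0,-0.172,19.5,0.77],
    [0.0,0.0,-0.1745,19.5,0.77],
    [0.0,0.0,-0.1745,19.5,0.77]
  ]
}}

```text
clock: 2.43
eef_pos: [0.6412, -0.0817, 0.0758]
tool_rot: [[-0.304, 0.953, 0.002], [0.953, 0.304, -0.0], [-0.001, 0.002, -1.0]]
ft_force: [-0.6, -0.2, 0.1]
finger_gap: 0.0197
```

```bash
python3 st.py; python3 - <<'E'
from cell import manip
from h import *
c=manip.camera("top"); np.savez("top1.npz",**c)
d=manip.camera("side"); np.savez("side1.npz",**d)
a=cv2.resize(c["img"][115:265,155:340],None,fx=3,fy=3,interpolation=cv2.INTER_CUBIC)
b=cv2.resize(d["img"][175:310,200:340],(560,540),interpolation=cv2.INTER_CUBIC)[:450]
cv2.imwrite("pics/v1.png",cv2.resize(np.hstack([a,cv2.resize(b,(466,450))]),(800,353)))
E
```

```text
2.43 [ 24.6  40.7 -28.8  96.8  24.6  48.8   3. ] till TCP [  24.6 -148.8] z 0.0758 yaw in till 91.3
```

View pics/v1.png

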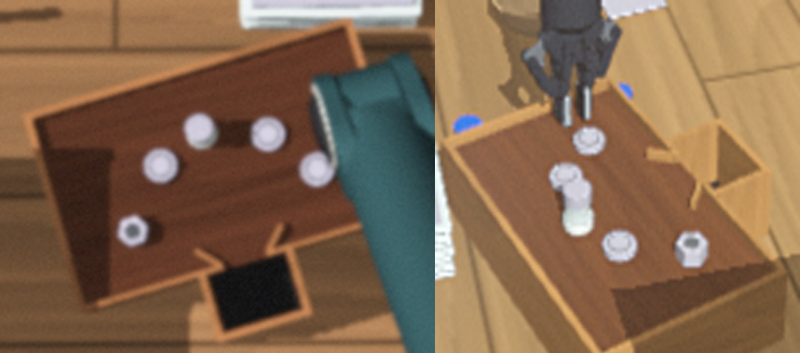

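The side view shows the two finger tips just behind token C (side crop about (590,140)), with the jar and nut untouched. I'll lower slightly and push C sideways onto the gate's axis.

>>> {"op": "step_arm", "data": {
  "rows": [
    [0.0,0.0,-0.003,0,0.77],
    [-0.003,0.01,-0.003,0,0.77],
    [-0.006,0.019,-0.003,0,0.77],
    [-0.009,0.028,-0.003,0,0.77],
    [-0.012,0.036,-0.003,0,0.77],
    [-0.015,0.044,-0.003,0,0.77],
    [-0.0175,0.052,-0.003,0,0.77],
    [-0.02,0.06,-0.003,0,0.77],
    [-0.0225,0.067,-0.003,0,0.77],
    [-0.025,0.074,-0.003,0,0.77]
  ]
}}

```text
clock: 3.37
eef_pos: [0.6149, -0.0072, 0.0715]
tool_rot: [[-0.304, 0.953, 0.0], [0.953, 0.304, -0.0], [-0.0, 0.0, -1.0]]
ft_force: [-0.6, -1.0, 1.3]
finger_gap: 0.0195
```

```bash
python3 st.py
```

```text
3.37 [ 18.8  38.7 -29.  101.5  24.8  46.3  -4.6] till TCP [ 20.4 -69.9] z 0.0715 yaw in till 91.3
```

>>> {"op": "step_arm", "data": {
  "rows": [
    [-0.002,0.007,0,0,0.77],
    [-0.004,0.014,0,0,0.77],
    [-0.006,0.021,0,0,0.77],
    [-0.008,0.028,0,0,0.77],
    [-0.01,0.034,0,0,0.77],
    [-0.0115,0.038,0,0,0.77],
    [-0.012,0.041,0,0,0.77],
    [-0.012,0.041,0,0,0.77]
  ]
}}

```text
clock: 4.03
eef_pos: [0.6027, 0.0341, 0.0714]
tool_rot: [[-0.305, 0.952, -0.0], [0.952, 0.305, 0.0], [0.0, -0.0, -1.0]]
ft_force: [-0.4, 0.1, -0.2]
finger_gap: 0.02
```

```bash
python3 st.py; cat > look.py <<'E'
import sys
from cell import manip
from h import *
k=sys.argv[1]; R,o,_,_=fit()
for n,(x0,y0,x1,y1) in(("side",(200,195,340,305)),("top",(160,128,340,265))):
    c=manip.camera(n); np.savez(f"{n}{k}.npz",**c); P=cloud(c); hsv=cv2.cvtColor(c["img"],cv2.COLOR_BGR2HSV)
    m=np.zeros((420,560),np.uint8); r=np.s_[y0:y1,x0:x1]
    m[r]=((hsv[r][...,1]<90)&(hsv[r][...,2]>90)&(P[r][...,2]<.13)).astype(np.uint8)
    q,l,st,ce=cv2.connectedComponentsWithStats(m)
    for i in range(1,q):
        if st[i,4]<40: continue
        zz=np.median(P[l==i][:,2]); p=onplane(c,*ce[i],.078 if n=="top" else .075)[:2]
        print(n,ce[i].round(0),st[i,2:].tolist(),"z",zz.round(3),"till",(R.T@(p-o)*1000).round(0))
E
python3 look.py 2
```

```text
4.03 [ 15.3  37.9 -29.2 103.1  24.8  45.5  -8.7] till TCP [ 20.4 -26.8] z 0.0714 yaw in till 91.4
side [203. 247.] [9, 45, 241] z 0.034 till [242. -64.]
side [276. 232.] [16, 20, 183] z 0.079 till [ 16. -15.]
side [253. 238.] [19, 24, 288] z 0.083 till [ 91. -28.]
side [270. 253.] [14, 11, 127] z 0.077 till [83. 66.]
side [298. 254.] [13, 13, 133] z 0.082 till [ 17. 113.]
top [238. 166.] [12, 9, 67] z 0.113 till [118.   8.]
top [223. 185.] [16, 20, 206] z 0.077 till [81. 64.]
top [211. 213.] [14, 14, 156] z 0.085 till [ 17. 116.]
```

>>> {"op": "step_arm", "data": {
  "rows": [
    [0.004,-0.014,0,0,0.77],
    [0.004,-0.014,0.02,0,0.77],
    [0.004,-0.014,0.045,6,0.77],
    [0.015,-0.005,0.045,13,0.77],
    [0.02,0.01,0.045,20,0.77],
    [0.026,0.026,0.045,27,0.77],
    [0.029,0.037,0.045,34,0.77],
    [0.029,0.037,0.045,41,0.77],
    [0.029,0.037,0.045,48,0.77],
    [0.029,0.037,0.045,55,0.77]
  ]
}}

```text
clock: 4.97
eef_pos: [0.632, 0.0702, 0.1161]
tool_rot: [[-0.957, 0.291, -0.001], [0.291, 0.957, 0.0], [0.001, 0.0, -1.0]]
ft_force: [0.2, -0.2, -0.5]
finger_gap: 0.0196
```

>>> {"op": "step_arm", "data": {
  "rows": [
    [0,0,0,7,0.77],
    [0,0,0,14,0.77],
    [0,0,0,21,0.77],
    [0,0,0,28,0.77],
    [0,0,0,33.6,0.77],
    [0,0,0,33.6,0.77]
  ]
}}

```text
clock: 5.47
eef_pos: [0.6319, 0.0696, 0.1158]
tool_rot: [[-0.959, -0.282, -0.001], [-0.282, 0.959, 0.001], [0.001, 0.001, -1.0]]
ft_force: [-0.1, 0.1, -0.5]
finger_gap: 0.0198
```

```bash
python3 st.py;python3 look.py 3
```

```text
5.47 [ 25.   44.4 -50.4  96.4  39.1  58.5  67.5] till TCP [58.4 -1.1] z 0.1158 yaw in till -180.0
side [203. 247.] [9, 45, 239] z 0.033 till [242. -64.]
side [253. 238.] [19, 25, 290] z 0.083 till [ 91. -28.]
side [278. 235.] [14, 10, 115] z 0.076 till [20.  1.]
side [270. 253.] [14, 11, 125] z 0.078 till [84. 67.]
side [298. 254.] [13, 13, 133] z 0.082 till [ 17. 113.]
top [218. 187.] [6, 11, 44] z 0.076 till [79. 79.]
top [211. 213.] [14, 14, 155] z 0.085 till [ 17. 116.]
```

>>> {"op": "step_arm", "data": {
  "rows": [
    [0,0.001,-0.025,0,0.77],
    [0,0.001,-0.04,0,0.77],
    [0,0.001,-0.0445,0,0.77],
    [-0.0096,-0.0018,-0.0445,0,0.77],
    [-0.0168,-0.0039,-0.0445,0,0.77],
    [-0.024,-0.006,-0.0445,0,0.77],
    [-0.0312,-0.0082,-0.0445,0,0.77],
    [-0.0384,-0.0103,-0.0445,0,0.77],
    [-0.0456,-0.0124,-0.0445,0,0.77],
    [-0.0528,-0.0145,-0.0445,0,0.77]
  ]
}}

```text
clock: 6.4
eef_pos: [0.5786, 0.0553, 0.072]
tool_rot: [[-0.96, -0.281, 0.0], [-0.281, 0.96, -0.0], [-0.0, -0.0, -1.0]]
ft_force: [0.9, 0.3, 0.5]
finger_gap: 0.0196
```

```bash
python3 st.py
```

```text
6.4 [ 27.   43.4 -49.  105.5  41.8  51.   64. ] till TCP [3.2 0.3] z 0.072 yaw in till -180.1
```

>>> {"op": "step_arm", "data": {
  "rows": [
    [-0.0072,-0.0021,0,0,0.77],
    [-0.0144,-0.0042,0,0,0.77],
    [-0.0216,-0.0064,0,0,0.77],
    [-0.0288,-0.0085,0,0,0.77],
    [-0.0345,-0.0101,0,0,0.77],
    [-0.0376,-0.011,0,0,0.77],
    [-0.0376,-0.011,0,0,0.77],
    [-0.0376,-0.011,0,0,0.77]
  ]
}}

```text
clock: 7.07
eef_pos: [0.5417, 0.0446, 0.072]
tool_rot: [[-0.96, -0.281, 0.0], [-0.281, 0.96, -0.0], [-0.0, -0.0, -1.0]]
ft_force: [-0.1, 0.3, 0.3]
finger_gap: 0.0197
```

```bash
python3 st.py;python3 look.py 4; python3 - <<'E'
from h import *
d=load("side",4)
cv2.imwrite("pics/v2.png",cv2.resize(d["img"][185:310,200:345],None,fx=4,fy=4,interpolation=cv2.INTER_CUBIC))
E
```

```text
7.07 [ 29.5  40.8 -49.8 110.8  41.7  48.5  63.4] till TCP [-35.3   0.4] z 0.072 yaw in till -180.1
side [203. 247.] [9, 45, 237] z 0.034 till [242. -64.]
side [253. 238.] [19, 25, 290] z 0.084 till [ 91. -27.]
side [270. 253.] [14, 11, 127] z 0.077 till [84. 67.]
side [298. 254.] [13, 13, 134] z 0.082 till [ 17. 113.]
top [240. 170.] [16, 17, 194] z 0.113 till [105.   8.]
top [269. 172.] [15, 16, 202] z 0.077 till [ 79. -66.]
top [223. 185.] [16, 16, 203] z 0.077 till [80. 64.]
top [211. 213.] [14, 14, 155] z 0.085 till [ 17. 116.]
```

View pics/v2.png

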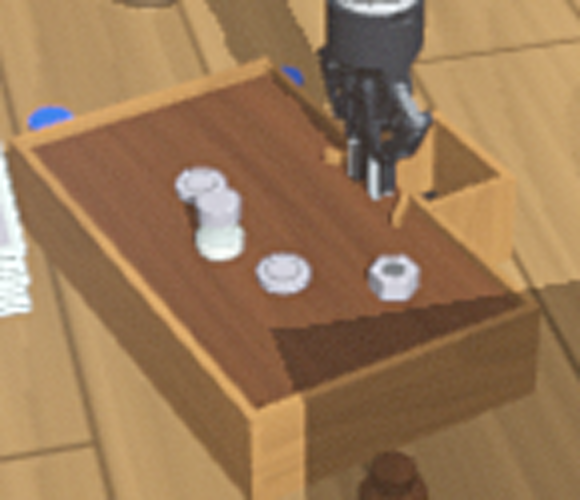

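>>> {"op": "step_arm", "data": {
  "rows": [
    [0.019,0.006,0.0,0,0.77],
    [0.019,0.006,0.035,-3,0.77],
    [0.03,0.0,0.07,-10,0.77],
    [0.065,-0.012,0.07,-17,0.77],
    [0.1,-0.025,0.07,-24,0.77],
    [0.135,-0.038,0.07,-31,0.77],
    [0.162,-0.051,0.07,-38,0.77],
    [0.162,-0.051,0.07,-45.9,0.77],
    [0.162,-0.051,0.07,-45.9,0.77],
    [0.162,-0.051,0.07,-45.9,0.77]
  ]
}}

```text
clock: 8.0
eef_pos: [0.7033, -0.0054, 0.1415]
tool_rot: [[-0.871, 0.491, -0.001], [0.491, 0.871, 0.0], [0.001, -0.0, -1.0]]
ft_force: [-0.9, -0.0, -0.2]
finger_gap: 0.0196
```

```bash
python3 st.py;python3 look.py 5; python3 - <<'E'
from h import *
d=load("top",5);e=load("side",5)
cv2.imwrite("pics/v3.png",np.hstack([cv2.resize(x,(400,400),interpolation=cv2.INTER_CUBIC) for x in (d["img"][150:265,190:305],e["img"][190:300,230:340])]))
E
```

```text
8.0 [ 23.1  44.1 -40.1  85.4  30.5  61.8  37. ] till TCP [105.7 -93.1] z 0.1415 yaw in till 134.2
side [203. 247.] [8, 45, 237] z 0.034 till [243. -64.]
side [253. 238.] [19, 25, 288] z 0.084 till [ 91. -28.]
side [270. 253.] [14, 11, 125] z 0.077 till [83. 66.]
side [298. 254.] [13, 13, 133] z 0.083 till [ 16. 113.]
top [240. 170.] [15, 17, 195] z 0.112 till [105.   8.]
top [267. 172.] [15, 17, 161] z 0.077 till [ 78. -62.]
top [223. 185.] [16, 17, 207] z 0.077 till [80. 64.]
top [211. 213.] [14, 15, 159] z 0.085 till [ 17. 116.]
top [264. 236.] [14, 13, 141] z 0.016 till [-84.  -3.]
```

View pics/v3.png

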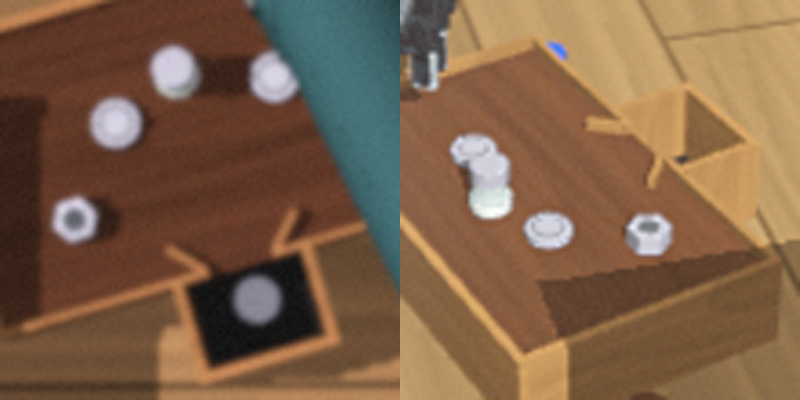

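Token C lies in the slot: v3 left (257,300), with its top measured at z=16 mm. Everything else is where it was. Now B.

>>> {"op": "step_arm", "data": {
  "rows": [
    [0,0,-0.035,0,0.77],
    [0,0,-0.06,0,0.77],
    [0,0,-0.0695,0,0.77],
    [0,0,-0.0695,0,0.77],
    [-0.0087,0.0049,-0.0695,0,0.77],
    [-0.0152,0.0085,-0.0695,0,0.77],
    [-0.0217,0.0122,-0.0695,0,0.77],
    [-0.0283,0.0159,-0.0695,0,0.77],
    [-0.0348,0.0196,-0.0695,0,0.77],
    [-0.0414,0.0232,-0.0695,0,0.77]
  ]
}}

```text
clock: 8.93
eef_pos: [0.6617, 0.0173, 0.0728]
tool_rot: [[-0.87, 0.493, 0.001], [0.493, 0.87, -0.0], [-0.001, 0.0, -1.0]]
ft_force: [0.7, -0.5, 0.3]
finger_gap: 0.0197
```

>>> {"op": "step_arm", "data": {
  "rows": [
    [-0.0065,0.0037,0,0,0.77],
    [-0.0131,0.0073,0,0,0.77],
    [-0.0196,0.011,0,0,0.77],
    [-0.0262,0.0147,0,0,0.77],
    [-0.0327,0.0183,0,0,0.77],
    [-0.0392,0.022,0,0,0.77],
    [-0.044,0.0248,0,0,0.77],
    [-0.047,0.0265,0,0,0.77],
    [-0.0484,0.0272,0,0,0.77],
    [-0.0484,0.0272,0,0,0.77]
  ]
}}

```text
clock: 9.77
eef_pos: [0.6136, 0.0443, 0.0724]
tool_rot: [[-0.87, 0.493, -0.0], [0.493, 0.87, 0.0], [0.0, -0.0, -1.0]]
ft_force: [0.7, -0.3, 0.3]
finger_gap: 0.0198
```

```bash
python3 st.py;python3 look.py 6
```

```text
9.77 [ 20.8  41.7 -38.9 101.   33.4  49.4  26.9] till TCP [ 33.6 -20.1] z 0.0724 yaw in till 134.0
side [203. 247.] [9, 45, 239] z 0.034 till [242. -64.]
side [276. 234.] [21, 20, 179] z 0.077 till [ 20. -10.]
side [254. 240.] [14, 20, 217] z 0.092 till [ 94. -13.]
side [270. 253.] [14, 11, 126] z 0.077 till [83. 66.]
side [298. 254.] [13, 13, 135] z 0.083 till [ 17. 112.]
top [221. 185.] [14, 22, 166] z 0.077 till [81. 68.]
top [211. 213.] [14, 15, 157] z 0.085 till [ 17. 116.]
top [262. 237.] [12, 13, 99] z 0.016 till [-85.   2.]
```

>>> {"op": "step_arm", "data": {
  "rows": [
    [0.012,-0.007,0,0,0.77],
    [0.012,-0.007,0.02,0,0.77],
    [0.012,-0.007,0.045,6,0.77],
    [0.014,0.01,0.045,13,0.77],
    [0.0158,0.0256,0.045,20,0.77],
    [0.0158,0.0256,0.045,27,0.77],
    [0.0158,0.0256,0.045,34,0.77],
    [0.0158,0.0256,0.045,41,0.77],
    [0.0158,0.0256,0.045,46,0.77],
    [0.0158,0.0256,0.045,46,0.77]
  ]
}}

```text
clock: 10.7
eef_pos: [0.6296, 0.0694, 0.1168]
tool_rot: [[-0.959, -0.284, -0.001], [-0.284, 0.959, 0.001], [0.001, 0.001, -1.0]]
ft_force: [0.1, -1.1, -0.8]
finger_gap: 0.0199
```

```bash
python3 st.py;python3 look.py 7 | grep side
```

```text
10.7 [ 25.3  44.3 -50.8  96.7  39.3  58.6  67.4] till TCP [56.  -0.6] z 0.1168 yaw in till -179.9
side [203. 247.] [9, 45, 239] z 0.034 till [243. -64.]
side [254. 240.] [14, 20, 216] z 0.093 till [ 94. -13.]
side [279. 235.] [14, 11, 118] z 0.077 till [16.  0.]
side [270. 253.] [14, 11, 126] z 0.076 till [83. 66.]
side [298. 254.] [13, 13, 131] z 0.082 till [ 17. 112.]
```

>>> {"op": "step_arm", "data": {
  "rows": [
    [0,0.0005,-0.025,0,0.77],
    [0,0.0005,-0.04,0,0.77],
    [0,0.0005,-0.045,0,0.77],
    [-0.0096,-0.0023,-0.045,0,0.77],
    [-0.0168,-0.0044,-0.045,0,0.77],
    [-0.024,-0.0065,-0.045,0,0.77],
    [-0.0312,-0.0087,-0.045,0,0.77],
    [-0.0384,-0.0108,-0.045,0,0.77],
    [-0.0456,-0.0129,-0.045,0,0.77],
    [-0.0528,-0.015,-0.045,0,0.77]
  ]
}}

```text
clock: 11.63
eef_pos: [0.5762, 0.0544, 0.0726]
tool_rot: [[-0.959, -0.282, 0.0], [-0.282, 0.959, -0.0], [-0.0, -0.0, -1.0]]
ft_force: [-0.2, 0.1, 0.1]
finger_gap: 0.0198
```

>>> {"op": "step_arm", "data": {
  "rows": [
    [-0.0072,-0.0021,0,0,0.77],
    [-0.0144,-0.0042,0,0,0.77],
    [-0.0216,-0.0064,0,0,0.77],
    [-0.0288,-0.0085,0,0,0.77],
    [-0.0335,-0.0099,0,0,0.77],
    [-0.036,-0.0106,0,0,0.77],
    [-0.036,-0.0106,0,0,0.77],
    [-0.036,-0.0106,0,0,0.77]
  ]
}}

```text
clock: 12.3
eef_pos: [0.5409, 0.044, 0.0724]
tool_rot: [[-0.959, -0.283, 0.0], [-0.283, 0.959, 0.0], [-0.0, -0.0, -1.0]]
ft_force: [0.1, -0.0, 0.5]
finger_gap: 0.0194
```

```bash
python3 st.py;python3 look.py 8
```

```text
12.3 [ 29.8  40.8 -50.1 110.8  42.   48.6  63.3] till TCP [-36.1   0.1] z 0.0724 yaw in till -180.0
side [203. 247.] [9, 45, 239] z 0.034 till [243. -64.]
side [254. 240.] [14, 20, 216] z 0.093 till [ 94. -13.]
side [270. 253.] [14, 11, 126] z 0.077 till [83. 66.]
side [298. 254.] [13, 13, 135] z 0.082 till [ 17. 113.]
top [240. 170.] [15, 17, 193] z 0.113 till [105.   8.]
top [223. 185.] [16, 17, 201] z 0.076 till [80. 64.]
top [211. 213.] [14, 15, 157] z 0.084 till [ 17. 116.]
```

>>> {"op": "step_arm", "data": {
  "rows": [
    [0.019,0.006,0.0,0,0.77],
    [0.019,0.006,0.035,3,0.77],
    [0.025,0.015,0.07,10,0.77],
    [0.048,0.045,0.07,17,0.77],
    [0.07,0.075,0.07,24,0.77],
    [0.092,0.105,0.07,31,0.77],
    [0.1123,0.1282,0.07,38,0.77],
    [0.1123,0.1282,0.07,44.6,0.77],
    [0.1123,0.1282,0.07,44.6,0.77],
    [0.1123,0.1282,0.07,44.6,0.77]
  ]
}}

```text
clock: 13.23
eef_pos: [0.6528, 0.1724, 0.1416]
tool_rot: [[-0.487, -0.873, -0.001], [-0.873, 0.487, 0.0], [0.001, 0.001, -1.0]]
ft_force: [0.8, 0.3, -1.2]
finger_gap: 0.0199
```

```bash
python3 st.py;python3 look.py 9; python3 - <<'E'
from h import *
d=load("top",9);e=load("side",9)
cv2.imwrite("pics/v4.png",np.hstack([cv2.resize(x,(400,400),interpolation=cv2.INTER_CUBIC) for x in (d["img"][150:265,190:305],e["img"][190:300,230:340])]))
E
```

```text
13.23 [ 19.1  50.4 -59.6  89.2  45.9  67.7 101. ] till TCP [107.4  91.6] z 0.1416 yaw in till -135.5
side [203. 247.] [9, 45, 237] z 0.034 till [242. -64.]
side [254. 241.] [15, 20, 206] z 0.093 till [ 96. -13.]
side [270. 253.] [14, 11, 127] z 0.077 till [83. 66.]
side [298. 254.] [13, 13, 135] z 0.083 till [ 17. 113.]
top [241. 166.] [13, 11, 71] z 0.113 till [114.   1.]
top [211. 213.] [15, 15, 155] z 0.085 till [ 17. 116.]
```

View pics/v4.png

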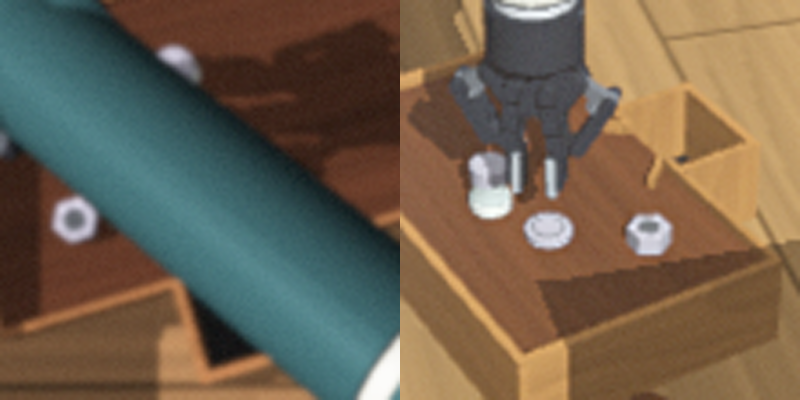

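>>> {"op": "step_arm", "data": {
  "rows": [
    [0,0,-0.035,0,0.77],
    [0,0,-0.06,0,0.77],
    [0,0,-0.0695,0,0.77],
    [0,0,-0.0695,0,0.77],
    [-0.0048,-0.0088,-0.0695,0,0.77],
    [-0.0084,-0.0154,-0.0695,0,0.77],
    [-0.012,-0.022,-0.0695,0,0.77],
    [-0.0156,-0.0286,-0.0695,0,0.77],
    [-0.0192,-0.0351,-0.0695,0,0.77],
    [-0.0228,-0.0417,-0.0695,0,0.77]
  ]
}}

```text
clock: 14.17
eef_pos: [0.6302, 0.1297, 0.0734]
tool_rot: [[-0.485, -0.874, 0.001], [-0.874, 0.485, 0.0], [-0.0, -0.001, -1.0]]
ft_force: [1.1, 0.3, 1.2]
finger_gap: 0.0192
```

>>> {"op": "step_arm", "data": {
  "rows": [
    [-0.0036,-0.0066,0,0,0.77],
    [-0.0072,-0.0131,0,0,0.77],
    [-0.0108,-0.0197,0,0,0.77],
    [-0.0144,-0.0263,0,0,0.77],
    [-0.018,-0.0328,0,0,0.77],
    [-0.0216,-0.0394,0,0,0.77],
    [-0.0244,-0.0445,0,0,0.77],
    [-0.026,-0.0473,0,0,0.77],
    [-0.0268,-0.0487,0,0,0.77],
    [-0.0268,-0.0487,0,0,0.77]
  ]
}}

```text
clock: 15.0
eef_pos: [0.6034, 0.0813, 0.0728]
tool_rot: [[-0.485, -0.875, -0.0], [-0.875, 0.485, -0.0], [0.001, 0.0, -1.0]]
ft_force: [-0.2, 0.1, -1.0]
finger_gap: 0.0196
```

```bash
python3 st.py;python3 look.py 10
```

```text
15.0 [ 28.6  50.4 -57.8 101.2  50.1  58.2 102.1] till TCP [34.3 18.3] z 0.0728 yaw in till -135.4
side [203. 247.] [9, 45, 237] z 0.033 till [243. -63.]
side [254. 240.] [14, 20, 218] z 0.093 till [ 94. -13.]
side [278. 236.] [10, 14, 85] z 0.08 till [20.  4.]
side [298. 254.] [13, 13, 135] z 0.082 till [ 17. 113.]
top [211. 213.] [14, 14, 155] z 0.085 till [ 17. 116.]
top [261. 237.] [13, 13, 87] z 0.021 till [-85.   5.]
```

>>> {"op": "step_arm", "data": {
  "rows": [
    [0.0068,0.0122,0,0,0.77],
    [0.0068,0.0122,0.02,0,0.77],
    [0.0068,0.0122,0.045,-6,0.77],
    [0.016,0.0,0.045,-13,0.77],
    [0.026,-0.0114,0.045,-20,0.77],
    [0.026,-0.0114,0.045,-27,0.77],
    [0.026,-0.0114,0.045,-34,0.77],
    [0.026,-0.0114,0.045,-41,0.77],
    [0.026,-0.0114,0.045,-44.6,0.77],
    [0.026,-0.0114,0.045,-44.6,0.77]
  ]
}}

```text
clock: 15.93
eef_pos: [0.6295, 0.0708, 0.118]
tool_rot: [[-0.959, -0.282, 0.0], [-0.282, 0.959, -0.001], [0.0, -0.001, -1.0]]
ft_force: [0.6, 0.3, -0.5]
finger_gap: 0.0196
```

```bash
python3 st.py;python3 look.py 11
```

```text
15.93 [ 25.3  44.3 -51.1  96.7  39.5  58.8  67. ] till TCP [56.4  0.8] z 0.118 yaw in till -180.0
side [203. 247.] [9, 45, 237] z 0.035 till [243. -64.]
side [254. 240.] [14, 20, 216] z 0.093 till [ 94. -13.]
side [279. 235.] [14, 11, 118] z 0.076 till [16.  0.]
side [298. 254.] [13, 13, 135] z 0.082 till [ 17. 113.]
top [211. 213.] [14, 14, 157] z 0.084 till [ 17. 116.]
top [261. 235.] [14, 16, 126] z 0.022 till [-81.   2.]
```

>>> {"op": "step_arm", "data": {
  "rows": [
    [0,-0.0008,-0.025,0,0.77],
    [0,-0.0008,-0.04,0,0.77],
    [0,-0.0008,-0.046,0,0.77],
    [-0.0096,-0.0036,-0.046,0,0.77],
    [-0.0168,-0.0057,-0.046,0,0.77],
    [-0.024,-0.0078,-0.046,0,0.77],
    [-0.0312,-0.01,-0.046,0,0.77],
    [-0.0384,-0.0121,-0.046,0,0.77],
    [-0.0456,-0.0142,-0.046,0,0.77],
    [-0.0528,-0.0163,-0.046,0,0.77]
  ]
}}

```text
clock: 16.87
eef_pos: [0.5761, 0.0538, 0.072]
tool_rot: [[-0.959, -0.283, 0.0], [-0.283, 0.959, -0.0], [-0.0, -0.0, -1.0]]
ft_force: [-0.6, 0.1, 0.5]
finger_gap: 0.0197
```

>>> {"op": "step_arm", "data": {
  "rows": [
    [-0.0072,-0.0021,0,0,0.77],
    [-0.0144,-0.0042,0,0,0.77],
    [-0.0216,-0.0064,0,0,0.77],
    [-0.0288,-0.0085,0,0,0.77],
    [-0.0335,-0.0099,0,0,0.77],
    [-0.0362,-0.0106,0,0,0.77],
    [-0.0362,-0.0106,0,0,0.77],
    [-0.0362,-0.0106,0,0,0.77]
  ]
}}

```text
clock: 17.53
eef_pos: [0.5407, 0.0435, 0.072]
tool_rot: [[-0.959, -0.283, 0.0], [-0.283, 0.959, 0.0], [-0.0, -0.0, -1.0]]
ft_force: [0.3, 0.6, -0.1]
finger_gap: 0.0197
```

>>> {"op": "step_arm", "data": {
  "rows": [
    [0.019,0.006,0.0,0,0.77],
    [0.019,0.006,0.035,0,0.77],
    [0.02,0.0,0.07,0,0.77],
    [0.02,-0.02,0.11,0,0.77],
    [0.02,-0.06,0.15,0,0.77],
    [0.02,-0.1,0.18,0,0.77],
    [0.02,-0.14,0.18,0,0.77],
    [0.02,-0.18,0.18,0,0.77],
    [0.02,-0.22,0.18,0,0.77],
    [0.02,-0.22,0.18,0,0.77]
  ]
}}

```text
clock: 18.37
eef_pos: [0.5604, -0.1841, 0.2519]
tool_rot: [[-0.962, -0.275, 0.0], [-0.275, 0.962, -0.003], [0.001, -0.003, -1.0]]
ft_force: [0.4, 0.2, -1.7]
finger_gap: 0.0196
```

```bash
python3 st.py;python3 look.py 12; python3 - <<'E'
from h import *
d=load("top",12);e=load("side",12)
cv2.imwrite("pics/v5.png",np.hstack([cv2.resize(x,(400,400),interpolation=cv2.INTER_CUBIC) for x in (d["img"][150:265,190:305],e["img"][100:350,150:400])]))
E
```

```text
18.37 [ 57.6  33.1 -59.9  96.7  30.8  68.3  95.8] till TCP [ -81.8 -224.2] z 0.2519 yaw in till -180.5
side [203. 247.] [9, 45, 238] z 0.034 till [242. -64.]
side [254. 240.] [14, 20, 215] z 0.093 till [ 94. -14.]
side [298. 254.] [13, 13, 132] z 0.082 till [ 17. 113.]
top [240. 170.] [15, 17, 195] z 0.112 till [105.   8.]
top [211. 213.] [14, 15, 159] z 0.085 till [ 17. 116.]
top [264. 236.] [17, 23, 266] z 0.024 till [-85.  -3.]
```

View pics/v5.png

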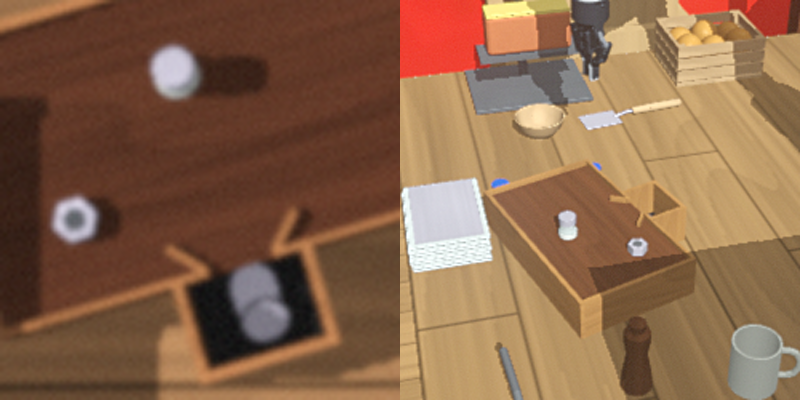

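v5 shows the deck holding only the jar at left (175,72) and the nut at (75,218). Overlapping discs lie in the slot at (253,290) and (265,318), and the hand is well clear. Before handing in, I'll check the slot's depths for the third token and compare the surroundings with the first picture.

```bash
python3 look.py 13 | grep top; python3 - <<'E'
from h import *
R,o,_,_=fit(); a=load("top",0);b=load("top",13); P=cloud(b)
np.set_printoptions(linewidth=200); print((P[226:252:2,252:278:2,2]*1000).round(0).astype(int))
d=cv2.absdiff(a["img"],b["img"]).max(2); d=cv2.medianBlur(d,5); k,l,st,ce=cv2.connectedComponentsWithStats((d>40).astype(np.uint8))
print([(ce[i].round(0).tolist(),int(st[i,4])) for i in range(1,k) if st[i,4]>15])
E
```

```text
top [240. 170.] [15, 17, 193] z 0.112 till [105.   8.]
top [211. 213.] [14, 14, 156] z 0.085 till [ 17. 116.]
top [264. 236.] [17, 23, 265] z 0.025 till [-85.  -3.]
[[70 69 71 68 68 23 24  5  8  7  9  6  9]
 [69 68  3 23 21 23 25 25 10  4  8  7  8]
 [ 8  6  8 21 26 27 23 22 26 10  6 12  9]
 [10  8 25 21 32 27 25 23 28  5 10  3  6]
 [ 3 15  9 27 25 26 19 21 23 14  8  6  9]
 [ 9 10  5 18 21 25 34 32 30 17 10  7 13]
 [ 9 12 13 15 27 34 35 37 36 30  6 12  5]
 [ 7  7  4 13 35 29 32 29 27 31 25  7  7]
 [ 5  6 10  7 25 28 28 29 27 27 22  8  4]
 [ 9  5  8  3 25 29 24 20 25 23  6 10  9]
 [ 6 10 14  9 10 16 23 23 18 13  7  7  9]
 [ 7  9  3  7 10 10  5 11  5 10  6 15  8]
 [ 9 12 14  5  9 11  7  9  6 10 76 81 78]]
[([413.0, 294.0], 16283), ([268.0, 172.0], 191), ([223.0, 185.0], 185), ([289.0, 186.0], 194), ([519.0, 207.0], 1408), ([457.0, 213.0], 228), ([264.0, 236.0], 296), ([544.0, 383.0], 557), ([398.0, 385.0], 18), ([514.0, 398.0], 218), ([539.0, 398.0], 68)]
```

```bash
python3 -c "
from cell import manip
print(manip.job_done()); s=manip.observe(); print(s['clock'],s['ft_force'])"
```

```text
the job is handed in; nothing more can be done
None
the job is handed in; nothing more can be done
```

I pushed all three steel tokens along the deck one at a time, first sideways onto the gate's axis and then straight through. The job is handed in, at about 18.5 s on the robot's clock. The fingers were held about 20 mm apart and nothing was lifted.

**Tokens:** the last pictures show no tokens left on the deck. The slot holds overlapping discs with tops about 16 to 36 mm above the counter, well below the 70 mm deck. Only two outlines are visible from above. I infer the third token lies under them, from those heights and the empty deck, so I did not see it directly.

**Everything else:**
- **Nut and jar:** their measured positions were unchanged through to the end.
- **Rest of the counter:** comparing the top view with the first picture, the only changes were the token spots, the slot and the areas covered by the arm and its shadow. The arm hid the scraper's area from above, but the side view shows the scraper and bowl lying undisturbed.
- **Hand:** it stopped at z = 0.25 m, clear of the till, and the force readings I took stayed under about 2 N.

**What disagreed:** the fit of the till's corners was off by up to 5 mm at individual corners, though only about 2 mm near the gate. The side camera placed tokens 2 to 4 mm from the top camera. Neither caused a problem at the gate.

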